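# Step the paint carousel round to blue

## Robot

A 6-joint arm with a two-finger parallel gripper is mounted at the origin on the work surface. World frame = base frame: x ahead of the robot, y to its left, z up, the work surface at z = 0. Lengths are in m, angles in degrees, forces in N, time in s.
With the tool pointing down it reaches from about 0.4 to 0.825 m from the base axis. Payload 7 kg.
Tool frame: the origin (TCP) lies on the centre line of the jaws, within the pads' length; the fingertips stand 11 mm ahead of it and the grasp point (between the pads) lies 8 mm behind it; z points along the fingers, y is the line along which they close (so a half turn about z gives the same grasp; the last joint's range is limited). The gripper opens to 88 mm and grips with 3 to 60 N. Pads are 19 mm wide; open, the fingers measure 130 mm over their backs; the gripper's body (78 mm by 193 mm) begins 47 mm behind the grasp point.
Start: joints at [-47.607, 20.546, 0.682, 0, -70.136, -16.507], TCP at [0.295, -0.607, 0.238] pointing down, gripper open.
Joint ranges: [-176.03, 176.03], [-82.01, 121.73], [-58.28, 71.71], [-173.87, 95.51], [-174.79, -0.11], [-173.66, 173.66]. Speed limits (degrees/s): [136.94, 136.94, 172.46, 180, 180, 180].

## Interface

Orientations are given as [roll, pitch, yaw] about the fixed x, y, z axes, in that order (R = Rz(yaw) Ry(pitch) Rx(roll)).
In Python, from plant import r, capture, camera_model, job gives the robot as it stands.
- The arm moves only by the tool drive_tool, never from a script. Its argument "increments" is a list that holds one entry, the list of rows, each a list of 5 numbers: the gripper's target within -1 to 1 (fully open at 1, half-way at 0, shut at -1), then the shift along the tool's x, y, z scaled (see below), then the turn about the tool's z scaled (see below). In form: [[[gripper, tx, ty, tz, roll], ...]]. A call has 1 to 5 rows; each row is the pose to reach, as a shift and turn from the pose commanded when the call began, along the tool's axes at that moment, turning the shorter way round; what a row does not reach only later rows make up. The controller multiplies each number of a shift by 120 mm and each number of a turn by 360 degrees. A row lasts 1/8 s, in which the tool goes at most 62.5 mm and 10.7 degrees, less where a joint would pass 70% of its speed; a pose out of reach is approached as far as the arm can. A call with a number of a shift or a turn outside -1 to 1 is refused whole. A call with a gripper value outside its range is refused whole. The fingers move at their own pace and stop on an object; "squeeze" is the grip in N (left out, the last holds). Time passes only in rows, so rows that repeat a pose let the fingers close. It gives the time, the measured TCP pose, the force, the opening and the grip force at its end, in the units of the state.
- r.get_state(): the state, without advancing time (a new reading comes with each control period).
- capture(name): name is "scene" or "top"; returns the picture (400x640x3 uint8, red, green, blue); there is no depth.
- camera_model(name): a dict with "camera_matrix" (3x3 intrinsics, pixels), "rvec" (rotation vector, rad) and "tvec" (3), from world to camera coordinates, as OpenCV has them. Camera axes: x right, y down, z forward; pixel columns grow to the right and rows downward; lengths in m; the calibration is good to about 2 mm. A picture is of the moment at which its call begins. camera_model takes no time and is no camera call.
- job.close_job(): hands the job in; it is judged then, once.
The state is a dict: "time_s": time; "joints": joint angles; "qd": joint speeds; "joint_torque": joint torques, N m; "tcp_pos": TCP position; "eef_rot": TCP orientation; "contact_force": force on the tool from outside, world axes, zero at the start; "moment": the same for the moment, N m; "gripper_width": finger opening in m; "gripper_force": force on a finger pad.
Only numpy, scipy, OpenCV 4.12 (cv2) and the standard library are available. Lean on these libraries where they do the work, as an engineer would, in place of code of your own. Each camera call takes 0.05 s, during which the arm holds its last target. There are 200 camera calls.

## Task

By pushing on the tabs that stick out of its rim, turn the wheel of the paint carousel step by step until the blue paint cake's tab clicks in over the black arrow on the carousel's foot, then leave the wheel alone. Do not touch the paint cakes, do not lift the carousel or push it away from its place, and leave the cup, tape roll, little house and glue bottle as they are.

Things in the scene. Friction and masses are not known exactly. Their poses are not given: they have to be found in the camera images.
- carousel: Paint carousel standing loose on the table (about 2 kg; slides if pushed hard). Origin: centre of the foot's underside, on the wheel's upright axis. Wooden foot: disc 170 mm across, 12 mm high, with a flat tongue 44 mm wide, 10 mm high, out to 155 mm along its own -x, bearing a black arrow that points inward; column 90 mm across up to 37 mm. Nothing else stands below the wheel or its tabs.
- blue_tab (a point): Point on the blue tab's centre line, 100 mm from the wheel's axis, 44 mm above the table; it goes round with the wheel. The six tabs, one in line with each cake, every 60 degrees, are black bars with a cap in the cake's colour, level and radial, from the rim (80 mm from the axis) out to 115 mm, 14 mm wide, from 36 to 53 mm above the table.
- arrow (a point): The point on the foot's tongue, at the head of the black arrow, 100 mm from the wheel's axis and 12 mm above the table: the blue tab's point must come to rest straight above it.
- wheel (a joint): Grey wheel, 160 mm across, 38 to 50 mm above the table. Joint: rad, counterclockwise from above, endless both ways; 0 or a whole turn is blue over the arrow. Clicks every 1.047 rad, held by a spring: pushed a little over half way, it jumps on to the next click and stays. A tab takes 2 to 3 N. Rarely it starts balanced half way. From above, counterclockwise: blue, yellow, green, white, red, orange.
- cake_blue: Blue paint cake fixed on the wheel, a disc 42 mm across, from 50 to 60 mm above the table; origin at the centre of its underside, 53 mm from the wheel's axis. Not to be touched.
- cake_yellow: Yellow paint cake, same size. Not to be touched.
- cake_green: Green paint cake, same size. Not to be touched.
- cake_white: White paint cake, same size. Not to be touched.
- cake_red: Red paint cake, same size. Not to be touched.
- cake_orange: Orange paint cake, same size. Not to be touched.
- water_cup: Empty white cup, 68 mm across, 75 mm high; origin at the centre of its underside. Leave alone.
- tape_roll: Roll of amber tape lying flat, 90 mm across, 24 mm high; origin at the centre of its underside. Leave alone.
- house: Little wooden house, orange with a red roof, about 58 by 59 mm and 76 mm high; origin at the centre of its underside. Leave alone.
- glue: White glue bottle with a blue label and an orange cap, 56 mm across, 150 mm high; origin at the centre of its underside. Leave alone.

How it is judged (in metres and radians):
At the end, for the whole second after the job is handed in: The blue tab rests at the click position over the arrow (its point within 12 mm of the arrow's, seen from above), the wheel is still, the carousel stands flat within 50 mm of where its arrow was, and cup, tape, house and glue are within 30 mm of where they were (horizontal distance between blue_tab and arrow below 0.012 m and velocity of joint wheel between -0.1 and 0.1 rad/s and distance of arrow from where it was at the start of the episode below 0.05 m and angle between carousel's own z axis and vertical below 0.05 rad and distance of each of water_cup, tape_roll, house, glue from where it was at the start of the episode below 0.03 m); the robot touches nothing.
It fails at once if a paint cake is touched (contact force between any of cake_blue, cake_yellow, cake_green, cake_white, cake_red, cake_orange and the arm above 1 N).
It fails at once if the carousel is lifted or tipped (height (world z) of carousel above 0.012 m or angle between carousel's own z axis and vertical above 0.15 rad).
It fails at once if the carousel is pushed away from its place (its arrow by more than 50 mm) (distance of arrow from where it was at the start of the episode above 0.05 m).
It fails at once if a bystander is shifted by more than 30 mm, lifted or knocked over (distance of any of water_cup, tape_roll, house, glue from where it was at the start of the episode above 0.03 m or angle between any of water_cup, house, glue's own z axis and vertical above 0.5 rad).
It also fails if it takes over 54 s, if anything falls off the work surface, if the arm or the gripper's body presses on something with over 40 N, if the wrist force passes 120 N, or if a joint passes its speed limit or range.

## Working session

There is one attempt and no reset: what is moved stays moved. The work goes in short steps, Python scripts to look and compute and a tool call to move; the robot and the scene stay as the last step left them, time stands still between calls to the robot, and variables do not carry over. Pictures are saved under pics/ and viewed, at most 10 in all, crops included, and the job is handed in when it is done.

Besides the shell and the picture viewer there is one more tool, called after "Emit:" as name(argument=value, ...), one argument or row to a line, values as JSON. drive_tool: Moves the arm, as the interface text tells. Its arguments: {"type":"object","properties":{"increments":{"type":"array"},"squeeze":{"type":"number"}},"required":["increments"]}

```bash
mkdir -p pics; python3 - <<'E'
from plant import r,capture,camera_model
import cv2
for n in ("top","scene"):
    cv2.imwrite(f"pics/{n}0.png",capture(n)[:,:,::-1])
print(r.get_state())
E
```

```text
{'time_s': 0.1, 'joints': array([-4.76068707e+01,  2.05874468e+01,  6.39960151e-01, -1.49286579e-02,
       -7.01363437e+01, -1.65067396e+01]), 'qd': array([-0.0509942 , -0.06977111,  0.12241319,  0.20335297,  0.00140876,
       -0.0268333 ]), 'joint_torque': array([-4.90133272e-03, -5.84163022e+01,  2.93750149e+01,  7.01568961e+00,
        1.01316691e-02, -5.97570829e-05]), 'tcp_pos': array([ 0.29448127, -0.60692188,  0.23673101]), 'eef_rot': array([ 1.79915637e+02, -1.03640499e-02, -1.54118685e+02]), 'contact_force': array([0.16932794, 0.51461819, 0.96247374]), 'moment': array([ 0.00282985,  0.02099649, -0.00821956]), 'gripper_force': 0.0, 'gripper_width': 0.08746047058164846}
```

View pics/top0.png

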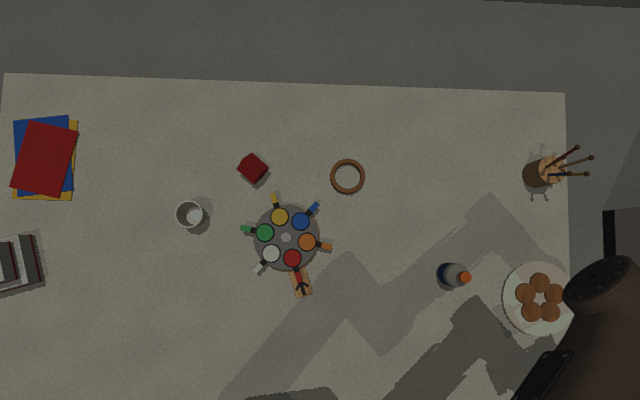

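View pics/scene0.png

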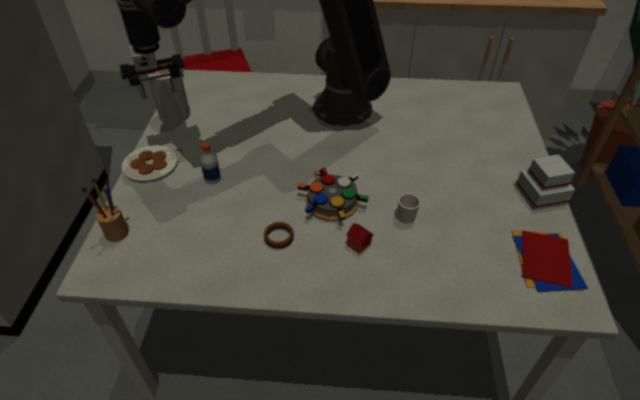

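The top view shows the carousel at about (286,238), red tab near the arrow (302,285), orange at (327,246) and blue at (315,207). Blue therefore needs two clicks clockwise. The cup is at (189,214), the house at (253,168), the tape at (347,176) and the glue at (454,274).

```bash
cat > h.py <<'E'
import numpy as np, cv2
from plant import r,capture,camera_model
def ray(n,px,z):
    m=camera_model(n);K=np.array(m["camera_matrix"]);R=cv2.Rodrigues(np.array(m["rvec"],float))[0];t=np.array(m["tvec"],float).ravel()
    c=-R.T@t; d=R.T@np.linalg.solve(K,[px[0],px[1],1]); return (c+d*(z-c[2])/d[2])[:2]
def look(box=(225,185,345,305)):
    im=capture("top");x0,y0,x1,y1=box
    h=cv2.cvtColor(im,cv2.COLOR_RGB2HSV); out={}
    for n,(a,b) in dict(blue=(105,125),green=(60,85),yellow=(20,30)).items():
        m=cv2.inRange(h,(a,110,50),(b,255,255)); mm=np.zeros_like(m);mm[y0:y1,x0:x1]=m[y0:y1,x0:x1]
        k,l,s,c=cv2.connectedComponentsWithStats(mm)
        out[n]=[(ray("top",c[i],.06 if s[i][4]>120 else .053).round(4),c[i].round(1),int(s[i][4])) for i in range(1,k) if s[i][4]>12]
    return im,out
E
python3 - <<'E'
from h import *
im,o=look(); print(o)
for n,p,z in [("hub",(286,238),.05),("orange tab",(327,246),.053),("blue tab",(316,206),.053),("redtab",(297,276),.053),("arrowhead",(300,283),.01),("tongue end",(304,296),.01),("cup",(189,213),.04),("house",(253,169),.05),("tape",(347,176),.02),("glue",(447,273),.07)]: print(n,ray("top",p,z).round(3))
cv2.imwrite("pics/crop.png",cv2.resize(im[185:305,225:345,::-1],None,fx=5,fy=5,interpolation=cv2.INTER_CUBIC))
E
```

```text
{'blue': [(array([ 0.6135, -0.0783]), array([313.5, 206.6]), 53), (array([ 0.5768, -0.046 ]), array([300. , 220.8]), 234)], 'green': [(array([0.5553, 0.0881]), array([245.2, 228.1]), 50), (array([0.5464, 0.0405]), array([264.2, 232.2]), 230)], 'yellow': [(array([0.6324, 0.0219]), array([273.4, 197.8]), 59), (array([0.5863, 0.0058]), array([279. , 216.3]), 238)]}
hub [ 0.534 -0.013]
orange tab [ 0.517 -0.114]
blue tab [ 0.615 -0.085]
redtab [ 0.442 -0.043]
arrowhead [ 0.422 -0.051]
tongue end [ 0.39  -0.062]
cup [0.589 0.231]
house [0.703 0.076]
tape [ 0.698 -0.163]
glue [ 0.46  -0.407]
```

View pics/crop.png

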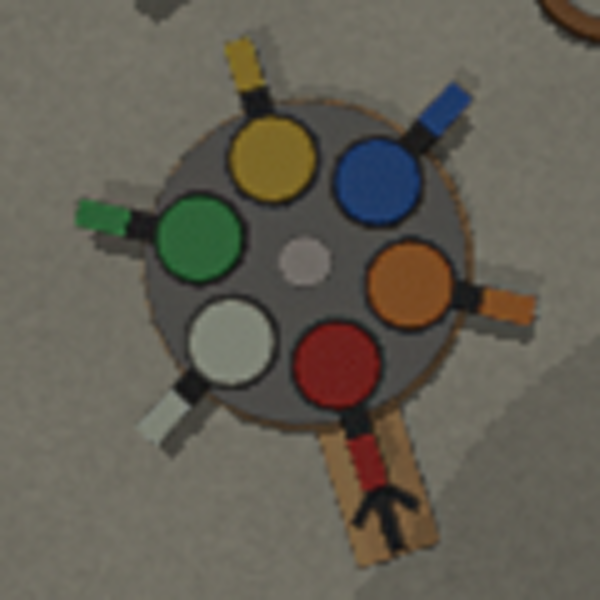

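Red sits on the arrow click, so I'll push blue and then yellow at the same station, azimuth −41° to about −78°. The wheel centre is about (0.5365, −0.0115). Tool x already lies along the push direction. I'll go first to a point above the push start, with the gripper shut.

Emit:
drive_tool(
  increments=[
    [[-1,-0.45,0.27,0,0],[-1,-0.92,0.54,0,0],[-1,-0.92,0.54,0,0],[-1,-0.92,0.54,0,0]],
  ],
  squeeze=10,
)

```text
time_s: 0.65
tcp_pos: [0.366, -0.5005, 0.2376]
eef_rot: [-180.0, -0.0, -154.0]
contact_force: [-0.3, -0.0, 0.1]
gripper_width: 0.0533
gripper_force: 0.0
```

Emit:
drive_tool(
  increments=[
    [[-1,-0.45,0.27,0,0],[-1,-0.92,0.54,0,0],[-1,-0.92,0.54,0,0],[-1,-0.92,0.54,0,0]],
  ],
)

```text
time_s: 1.15
tcp_pos: [0.4365, -0.3949, 0.2374]
eef_rot: [180.0, -0.0, -154.1]
contact_force: [-0.2, -0.8, 0.1]
gripper_width: 0.0129
gripper_force: 0.0
```

Emit:
drive_tool(
  increments=[
    [[-1,-0.45,0.27,0,0],[-1,-0.92,0.54,0,0],[-1,-0.92,0.54,0,0],[-1,-0.92,0.54,0,0]],
  ],
)

```text
time_s: 1.65
tcp_pos: [0.5073, -0.2889, 0.2373]
eef_rot: [180.0, -0.0, -154.2]
contact_force: [0.4, 0.5, 1.0]
gripper_width: 0.0004
gripper_force: 0.0
```

Emit:
drive_tool(
  increments=[
    [[-1,-0.45,0.27,0,0],[-1,-0.92,0.54,0,0],[-1,-0.92,0.54,0,0],[-1,-0.92,0.54,0,0]],
  ],
)

```text
time_s: 2.15
tcp_pos: [0.5783, -0.1827, 0.2372]
eef_rot: [180.0, -0.0, -154.2]
contact_force: [-1.0, -0.3, 0.5]
gripper_width: 0.0009
gripper_force: 0.0
```

Emit:
drive_tool(
  increments=[
    [[-1,-0.45,0.27,0,0],[-1,-0.92,0.54,0,0],[-1,-0.92,0.54,0,0],[-1,-0.92,0.54,0,0],[-1,-0.92,0.54,0,0]],
  ],
)

```text
time_s: 2.78
tcp_pos: [0.649, -0.0767, 0.2378]
eef_rot: [-180.0, -0.0, -154.2]
contact_force: [-0.5, 0.6, 0.1]
gripper_width: 0.0004
gripper_force: 0.0
```

Emit:
drive_tool(
  increments=[
    [[-1,0,0,0.4,0],[-1,0,0,0.8,0],[-1,0,0,1.0,0],[-1,0,0,1.0,0]],
  ],
)

```text
time_s: 3.28
tcp_pos: [0.648, -0.0763, 0.1159]
eef_rot: [179.9, -0.2, -154.2]
contact_force: [-0.6, -0.5, 1.0]
gripper_width: 0.0008
gripper_force: 0.0
```

Emit:
drive_tool(
  increments=[
    [[-1,0,0,0.2,0],[-1,0,0,0.4,0],[-1,0,0,0.55,0],[-1,0,0,0.64,0],[-1,0,0,0.64,0]],
  ],
)

```text
time_s: 3.9
tcp_pos: [0.6497, -0.075, 0.0406]
eef_rot: [180.0, -0.0, -154.1]
contact_force: [-0.7, -0.6, -0.5]
gripper_width: 0.0005
gripper_force: 0.0
```

```bash
python3 - <<'E'
from h import *
s=capture("scene")[150:230,280:400,::-1]; t=capture("top")[185:305,225:345,::-1]
cv2.imwrite("pics/s1.png",np.vstack([cv2.resize(s,(450,300),interpolation=2),cv2.resize(t,(450,300),interpolation=2)]))
E
```

```text
(no output)
```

View pics/s1.png

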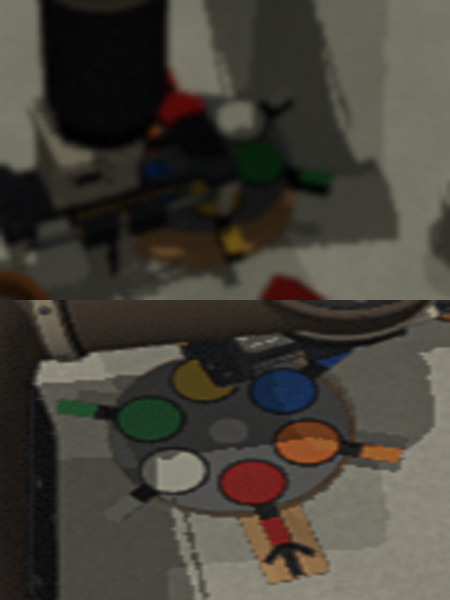

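The gripper is in place between the yellow and blue tabs without touching anything; the wheel is still, with red on the arrow. Now I'll push blue along tool x.

Emit:
drive_tool(
  increments=[
    [[-1,0.07,0,0,0],[-1,0.14,0,0,0],[-1,0.2,0,0,0],[-1,0.26,0,0,0],[-1,0.32,0,0,0]],
  ],
)

```text
time_s: 4.62
tcp_pos: [0.6157, -0.0921, 0.0412]
eef_rot: [-179.9, 0.1, -154.1]
contact_force: [6.3, -6.8, -2.6]
gripper_width: 0.0007
gripper_force: 5.0
```

Emit:
drive_tool(
  increments=[
    [[-1,0.06,0,0,0],[-1,0.12,0,0,0],[-1,0.18,0,0,0],[-1,0.24,0,0,0],[-1,0.3,0,0,0]],
  ],
)

```text
time_s: 5.25
tcp_pos: [0.5819, -0.1073, 0.0406]
eef_rot: [180.0, -0.0, -154.1]
contact_force: [0.1, 0.5, -0.8]
gripper_width: 0.0007
gripper_force: 0.0
```

```bash
python3 - <<'E'
from h import *
im,o=look();print(o);print(r.get_state()["tcp_pos"])
cv2.imwrite("pics/t2.png",cv2.resize(im[185:305,225:345,::-1],None,fx=4,fy=4))
E
```

```text
{'blue': [], 'green': [], 'yellow': []}
[ 0.58102708 -0.10759183  0.04051656]
```

View pics/t2.png

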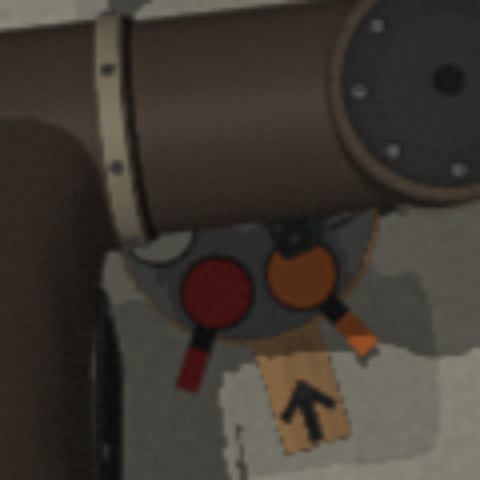

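Red and orange straddle the arrow: the wheel is about half way and appears to be moving on, with zero force. I'll push a little further and look again.

Emit:
drive_tool(
  increments=[
    [[-1,0.03,0,0,0],[-1,0.06,0,0,0],[-1,0.06,0,0,0],[-1,0.06,0,0,0]],
  ],
)

```text
time_s: 5.8
tcp_pos: [0.5766, -0.1104, 0.0408]
eef_rot: [-180.0, 0.0, -154.1]
contact_force: [0.9, 0.9, -0.1]
gripper_width: 0.0005
gripper_force: 0.0
```

```bash
python3 - <<'E'
from h import *
im,o=look()
cv2.imwrite("pics/t3.png",cv2.resize(im[185:305,225:345,::-1],None,fx=4,fy=4))
E
```

```text
(no output)
```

View pics/t3.png

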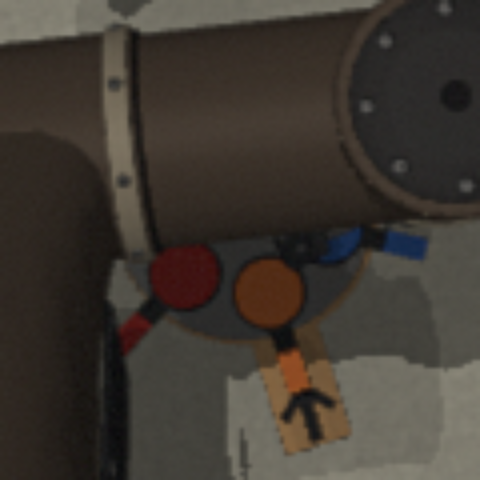

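Orange is now on the arrow and the foot hasn't noticeably moved. I'll lift, go back over to the push start, and repeat on yellow.

Emit:
drive_tool(
  increments=[
    [[-1,0,0,-0.3,0],[-1,0,0,-0.6,0],[-1,-0.35,0,-0.6,0],[-1,-0.68,0,-0.6,0],[-1,-0.68,0,-0.6,0]],
  ],
)

```text
time_s: 6.48
tcp_pos: [0.6519, -0.0736, 0.1123]
eef_rot: [-180.0, 0.0, -154.0]
contact_force: [-1.7, -0.2, -1.1]
gripper_width: 0.0006
gripper_force: 0.0
```

Emit:
drive_tool(
  increments=[
    [[-1,0,0,0,0],[-1,0,0,0.2,0],[-1,0,0,0.4,0],[-1,0,0,0.6,0],[-1,0,0,0.6,0]],
  ],
)

```text
time_s: 7.1
tcp_pos: [0.6476, -0.0754, 0.0391]
eef_rot: [179.9, -0.2, -154.2]
contact_force: [0.3, 0.1, 0.1]
gripper_width: 0.0003
gripper_force: 0.0
```

Emit:
drive_tool(
  increments=[
    [[-1,0.07,0,0,0],[-1,0.14,0,0,0],[-1,0.2,0,0,0],[-1,0.26,0,0,0],[-1,0.32,0,0,0]],
  ],
)

```text
time_s: 7.72
tcp_pos: [0.6153, -0.0919, 0.0412]
eef_rot: [-180.0, 0.1, -154.1]
contact_force: [5.1, -4.9, -0.3]
gripper_width: 0.0003
gripper_force: 3.7
```

Emit:
drive_tool(
  increments=[
    [[-1,0.06,0,0,0],[-1,0.12,0,0,0],[-1,0.18,0,0,0],[-1,0.24,0,0,0],[-1,0.3,0,0,0]],
  ],
)

```text
time_s: 8.35
tcp_pos: [0.5818, -0.1074, 0.0405]
eef_rot: [180.0, -0.1, -154.1]
contact_force: [0.1, 0.1, 0.6]
gripper_width: 0.001
gripper_force: 0.0
```

Emit:
drive_tool(
  increments=[
    [[-1,0.03,0,0,0],[-1,0.06,0,0,0],[-1,0.06,0,0,0],[-1,0.06,0,0,0]],
  ],
)

```text
time_s: 8.85
tcp_pos: [0.5766, -0.1103, 0.0408]
eef_rot: [-180.0, 0.0, -154.1]
contact_force: [0.3, 0.9, 0.5]
gripper_width: 0.0004
gripper_force: 0.0
```

```bash
python3 - <<'E'
from h import *
im,o=look();print(o)
cv2.imwrite("pics/t4.png",cv2.resize(im[185:305,225:345,::-1],None,fx=4,fy=4))
E
```

```text
{'blue': [(array([ 0.4862, -0.0288]), array([291.7, 257.8]), 208), (array([ 0.4392, -0.0455]), array([298. , 277.3]), 53)], 'green': [], 'yellow': [(array([ 0.5164, -0.0731]), array([310.2, 245.8]), 48), (array([ 0.5173, -0.1116]), array([325.9, 245.9]), 61)]}
```

View pics/t4.png

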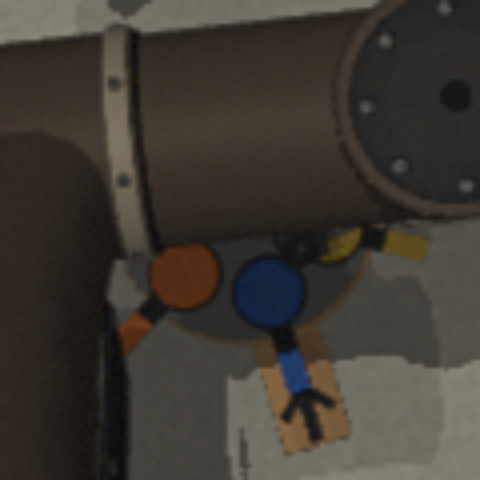

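Blue is on the arrow, with its tab at (298,277). I'll lift straight up and check from clear.

Emit:
drive_tool(
  increments=[
    [[-1,0,0,-0.3,0],[-1,0,0,-0.6,0],[-1,0,0,-1,0],[-1,0,0,-1,0]],
  ],
)

```text
time_s: 9.4
tcp_pos: [0.579, -0.1103, 0.1651]
eef_rot: [-179.8, 0.4, -154.1]
contact_force: [-0.0, -1.2, -0.5]
gripper_width: 0.0007
gripper_force: 0.0
```

Emit:
drive_tool(
  increments=[
    [[-1,0,0,-0.4,0],[-1,0.3,-0.6,-0.5,0],[-1,0.3,-1,-0.5,0],[-1,0.3,-1,-0.5,0],[-1,0.3,-1,-0.5,0]],
  ],
)

```text
time_s: 10.02
tcp_pos: [0.5959, -0.2344, 0.2195]
eef_rot: [179.9, -0.1, -154.2]
contact_force: [-0.4, 0.2, -0.4]
gripper_width: 0.0009
gripper_force: 0.0
```

```bash
python3 - <<'E'
from h import *
im,o=look();print(o)
im=capture("top"); cv2.imwrite("pics/t5.png",im[:,:,::-1])
E
```

```text
{'blue': [], 'green': [], 'yellow': [(array([ 0.5167, -0.1143]), array([326.9, 246.2]), 48)]}
```

View pics/t5.png

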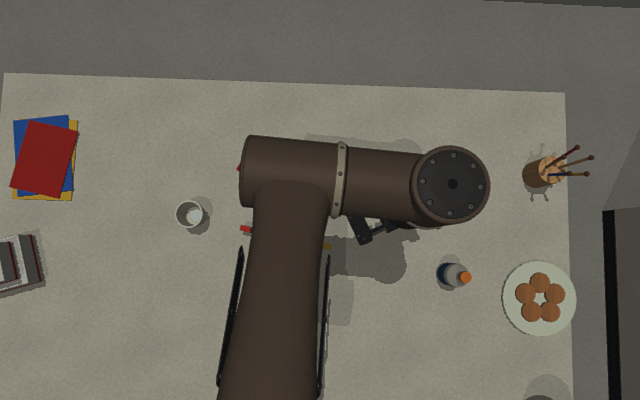

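The arm hides the hub. Yellow at (327,246) and red at (245,229) stand at the right clicks, though, and the cup and glue are unmoved. Handing in.

```bash
python3 -c "
from plant import job
print(job.close_job())"
```

```text
the job is handed in; nothing more can be done
None
```

I turned the wheel two clicks clockwise, and the blue tab sits over the arrow with the arm clear and the job handed in; no verdict came back.

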